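# Press the risen stoppers home in pouring order

### The job

On the cellar table the stoppers of the green, amber and blue bottles have risen. Gently press each one down with a fingertip until it is fully home, in pouring order: first green, then amber, then blue. Do not lift, tip or shift any bottle, leave the white bottle, the jigger and the napkin box alone, and finish clear of everything.

Things in the scene. Friction and masses are not known exactly. Their poses are not given: they have to be found in the camera images.
- green_bottle: loose, upright, opaque green glass bottle (about 0.7 kg) with a white paper label: body 76 mm across up to 112 mm high, sloping shoulder, then a neck about 30 mm across with a flat lip 175 mm above the table. Origin at the centre of its underside, z up. Stands anywhere among the four bottles, at any yaw
- green_top (a point): centre of the flat upper face of the green bottle's stopper: a round head 34 mm across and 16 mm thick (dark brown wood below, a 6 mm dark soft rubber pad on top) on a pale cork shank, centred on the bottle's axis. The pad gives under the finger, 1 mm for every 2 N, at most 5 mm, and springs back. This face is 195 to 203 mm above the table at the start and 191 mm when the stopper is fully home (its wood resting on the lip) and nothing presses on the pad
- green_stopper (a joint): how far the green bottle's stopper has gone down, in m: 0 to 0.004 at the start, 0.012 fully home (firm stop). It takes about 3 N to slide it straight down; it stays where it is left. A push that meets clearly more than that (6 N and up) has reached the stop. It cannot come out of the neck
- amber_bottle: loose, upright, opaque amber glass bottle (about 0.7 kg) with a white paper label: body 76 mm across up to 112 mm high, sloping shoulder, then a neck about 30 mm across with a flat lip 175 mm above the table. Origin at the centre of its underside, z up. Stands anywhere among the four bottles, at any yaw
- amber_top (a point): centre of the flat upper face of the amber bottle's stopper: a round head 34 mm across and 16 mm thick (dark brown wood below, a 6 mm dark soft rubber pad on top) on a pale cork shank, centred on the bottle's axis. The pad gives under the finger, 1 mm for every 2 N, at most 5 mm, and springs back. This face is 195 to 203 mm above the table at the start and 191 mm when the stopper is fully home (its wood resting on the lip) and nothing presses on the pad
- amber_stopper (a joint): how far the amber bottle's stopper has gone down, in m: 0 to 0.004 at the start, 0.012 fully home (firm stop). It takes about 3 N to slide it straight down; it stays where it is left. A push that meets clearly more than that (6 N and up) has reached the stop. It cannot come out of the neck
- blue_bottle: loose, upright, opaque blue glass bottle (about 0.7 kg) with a white paper label: body 76 mm across up to 112 mm high, sloping shoulder, then a neck about 30 mm across with a flat lip 175 mm above the table. Origin at the centre of its underside, z up. Stands anywhere among the four bottles, at any yaw
- blue_top (a point): centre of the flat upper face of the blue bottle's stopper: a round head 34 mm across and 16 mm thick (dark brown wood below, a 6 mm dark soft rubber pad on top) on a pale cork shank, centred on the bottle's axis. The pad gives under the finger, 1 mm for every 2 N, at most 5 mm, and springs back. This face is 195 to 203 mm above the table at the start and 191 mm when the stopper is fully home (its wood resting on the lip) and nothing presses on the pad
- blue_stopper (a joint): how far the blue bottle's stopper has gone down, in m: 0 to 0.004 at the start, 0.012 fully home (firm stop). It takes about 3 N to slide it straight down; it stays where it is left. A push that meets clearly more than that (6 N and up) has reached the stop. It cannot come out of the neck
- white_bottle: bystander: loose white ceramic bottle of the same shape with a grey label, its stopper already home (top 191 mm above the table). Origin at the centre of its underside. Not to be touched
- jigger: bystander: loose steel double-cone bar measure, 42 mm across, 70 mm high, 0.12 kg. Origin at the centre of its underside
- napkin_box: bystander: loose cardboard box with a yellow band, 100 x 100 x 60 mm high, 0.3 kg. Origin at the centre of its underside

How it is judged:
On the way, in this order (a step that is already met when the one before it is completed fails the run):
1. the green bottle's stopper is pressed home (value of joint green_stopper above 0.0105 m), for 0.1 s.
2. the amber bottle's stopper is pressed home (value of joint amber_stopper above 0.0105 m), for 0.1 s.
3. the blue bottle's stopper is pressed home (value of joint blue_stopper above 0.0105 m), for 0.1 s.
At the end, for the whole second after the job is handed in: All three stoppers are home (within 1.5 mm of the stop), pressed in the order green, amber, blue; every bottle stands upright at rest within 30 mm of where it started; the jigger and the napkin box stand within 20 mm of where they were (value of joint each of green_stopper, amber_stopper, blue_stopper above 0.0105 m and distance of each of green_bottle, amber_bottle, blue_bottle, white_bottle from where it was at the start of the episode below 0.03 m and angle between each of green_bottle, amber_bottle, blue_bottle, white_bottle, jigger, napkin_box's own z axis and vertical below 0.1 rad and linear speed of each of green_bottle, amber_bottle, blue_bottle, white_bottle below 0.02 m/s and distance of each of jigger, napkin_box from where it was at the start of the episode below 0.02 m); the robot touches nothing.
It fails at once if a bottle is lifted, tipped or shifted more than 30 mm (height (world z) of any of green_bottle, amber_bottle, blue_bottle, white_bottle above 0.012 m or angle between any of green_bottle, amber_bottle, blue_bottle, white_bottle's own z axis and vertical above 0.3 rad or distance of any of green_bottle, amber_bottle, blue_bottle, white_bottle from where it was at the start of the episode above 0.03 m).
It fails at once if a bottle or its stopper is pushed hard (over 40 N), or pressed with the arm or the gripper body instead of the fingers (contact force between the fingers and green_bottle above 40 N or contact force between the arm and green_bottle above 5 N or contact force between the fingers and amber_bottle above 40 N or contact force between the arm and amber_bottle above 5 N or contact force between the fingers and blue_bottle above 40 N or contact force between the arm and blue_bottle above 5 N).
It fails at once if the white bottle is touched by the robot (over 1 N) (contact force between any of the fingers, the arm and white_bottle above 1 N).
It fails at once if the jigger or the napkin box is tipped or shifted more than 20 mm (distance of any of jigger, napkin_box from where it was at the start of the episode above 0.02 m or angle between any of jigger, napkin_box's own z axis and vertical above 0.3 rad).
It also fails if it takes over 42 s, if anything falls off the work surface, if the arm or the gripper's body presses on something with over 40 N, if the wrist force passes 120 N, or if a joint passes its speed limit or range.

### The arm

A 6-joint arm with a two-finger parallel gripper is mounted at the origin on the work surface. World frame = base frame: x ahead of the robot, y to its left, z up, the work surface at z = 0. Lengths are in m, angles in rad, forces in N, time in s.
With the tool pointing down it reaches from about 0.25 to 0.775 m from the base axis. Payload 4 kg.
Tool frame: the origin (TCP) lies on the centre line of the jaws, within the pads' length; the fingertips stand 8 mm ahead of it and the grasp point (between the pads) lies 11 mm behind it; z points along the fingers, y is the direction in which the jaws open and shut (so a half turn about z gives the same grasp; the last joint's range is limited). The gripper opens to 94 mm and grips with 3 to 60 N. Pads are 16 mm wide; open, the fingers measure 119 mm over their backs; the gripper's body (75 mm by 177 mm) begins 78 mm behind the grasp point.
Start: joints at [1.02, 0.087, 1.371, -0, 1.684, -0.103], TCP at [0.238, 0.496, 0.214] pointing down, gripper open.
Joint ranges: [-3.1, 3.1], [-0.76, 2.03], [0.27, 2.55], [-1.08, 4.22], [0.17, 2.65], [-2.57, 2.57]. Speed limits (rad/s): [2.79, 2.79, 3.14, 3.14, 3.14, 3.14].

### API

Orientations are given as [roll, pitch, yaw] about the fixed x, y, z axes, in that order (R = Rz(yaw) Ry(pitch) Rx(roll)).
In Python, from bench import robot, cams, close_job gives the robot as it stands.
- The arm moves only by the tool arm_command, never from a script. Its argument "plan" is one flat list of numbers, 7 for each row, row after row: the shift along the tool's x, y, z in cm, then the turn, a rotation vector about the tool's x, y, z in degrees, then the closure, from 0 (fully open) to 1 (shut). A call has 1 to 8 rows; each row shifts and turns the commanded pose from where the row before left it, along the tool's axes as they then stand; what a row does not reach is not made up. A row lasts 1/8 s, in which the tool goes at most 62.5 mm and 10.7 degrees, less where a joint would pass 70% of its speed; a pose out of reach is approached as far as the arm can. A call with a gripper value outside its range is refused whole. The fingers move at their own pace and stop on an object; the grip force is fixed at half the most. Time passes only in rows, so rows that do not move let the fingers close. It gives the time, the measured TCP pose, the force and the opening at its end, in the units of the state.
- robot.get_obs(): the state, without advancing time (a new reading comes with each control period).
- cams.snapshot(name): name is "scene" or "top" or "wrist"; returns a dict with "pixels" (480x640x3 uint8, red, green, blue), "fov_y" (degrees; the focal length in pixels is half the picture's height over the tangent of half this angle, whatever the lens; pixels are square), "cx", "cy" (the principal point, pixels), "camera_from_world" (4x4, takes a point from world to camera coordinates); the wrist camera has in their place "tool_from_camera" (4x4, takes a point from camera to tool coordinates, whose origin is the TCP and whose axes are the flange's). Camera axes: x right, y up, looking along -z (the intrinsics and any distortion apply to the point x, -y, -z); pixel columns grow to the right and rows downward; lengths in m; the calibration is good to about 2 mm. The wrist camera is an equidistant fisheye: a pixel r from the principal point sees the ray r / f radians off the axis. A picture is of the moment at which its call begins: read the wrist's pose just before it. There is no depth.
- close_job(): hands the job in, once; it reports no verdict.
The state is a dict: "time": time; "joint_positions": joint angles; "qvel": joint speeds; "joint_torque": joint torques, N m; "tool_pos": TCP position; "ee_rot": TCP orientation; "wrist_force": force on the tool from outside, world axes, zero at the start; "wrist_torque": the same for the moment, N m; "width": finger opening in m.
Only numpy, scipy, OpenCV 4.12 (cv2) and the standard library are available. Lean on these libraries where they do the work, as an engineer would, in place of code of your own. Each camera call takes 0.05 s, during which the arm holds its last target.

## Working session

There is one attempt and no reset: what is moved stays moved. The work goes in short steps, Python scripts to look and compute and a tool call to move; the robot and the scene stay as the last step left them, time stands still between calls to the robot, and variables do not carry over. Pictures are saved under pics/ and viewed, and the job is handed in when it is done.

Besides the shell and the picture viewer there is one more tool, called after "Call:" in YAML: its name, and indented under it one key for each argument. arm_command: Moves the arm, as the interface text tells. Its arguments: {"type":"object","properties":{"plan":{"type":"array","items":{"type":"number"}}},"required":["plan"]}

```bash
mkdir -p pics; cat > h.py <<'E'
from bench import robot,cams,close_job
import numpy as np,cv2
def save(n,fn):
    s=cams.snapshot(n); cv2.imwrite('pics/'+fn,s['pixels'][:,:,::-1]); np.save('pics/'+fn[:-4],s,allow_pickle=True); return s
def load(fn): return np.load('pics/'+fn+'.npy',allow_pickle=True).item()
def cast(s,u,v,z):
    f=240/np.tan(np.radians(s['fov_y'])/2)
    d=np.array([(u-s['cx'])/f,-(v-s['cy'])/f,-1.])
    M=np.linalg.inv(s['camera_from_world']); o=M[:3,3]; d=M[:3,:3]@d
    return o+d*(z-o[2])/d[2]
def proj(s,p):
    f=240/np.tan(np.radians(s['fov_y'])/2)
    c=s['camera_from_world']@np.r_[p,1]
    return s['cx']+f*c[0]/-c[2], s['cy']+f*c[1]/c[2]
E
python3 - <<'E'
from h import *
for n in('scene','top'):
    s=save(n,n+'0.png'); print(n,{k:s[k] for k in s if k!='pixels'})
print(robot.get_obs())
E
```

```text
scene {'fov_y': 53.13742272960307, 'cx': 323.65847468465114, 'cy': 234.88640556710504, 'camera_from_world': array([[-0.40637595,  0.9134383 ,  0.02211445,  0.23192747],
       [-0.58526305, -0.27880899,  0.7614018 ,  0.20369974],
       [ 0.70165928,  0.29647261,  0.64790296, -1.40925395],
       [ 0.        ,  0.        ,  0.        ,  1.        ]])}
top {'fov_y': 42.28237461918167, 'cx': 330.82477093389485, 'cy': 241.22289437534002, 'camera_from_world': array([[ 0.00648079, -0.999875  ,  0.01442174, -0.01215766],
       [ 0.99861854,  0.00722334,  0.05204644, -0.50661901],
       [-0.05214411,  0.01406452,  0.99854053, -1.27454987],
       [ 0.        ,  0.        ,  0.        ,  1.        ]])}
{'time': 0.1, 'joint_positions': array([ 1.01990246e+00,  8.78981333e-02,  1.37208426e+00,  1.52859902e-05,
        1.68358572e+00, -1.03112207e-01]), 'qvel': array([-0.00014796, -0.00143947, -0.00034095, -0.00013897,  0.00196687,
        0.00152806]), 'joint_torque': array([ 2.98603642e-03, -3.41252196e+01, -3.03301585e+01,  7.19824503e-02,
        3.04094155e-02, -8.80690823e-05]), 'tool_pos': array([0.2378912 , 0.4953721 , 0.21242145]), 'ee_rot': array([-3.13962926e+00, -2.18444050e-04,  2.69381248e+00]), 'wrist_force': array([ 0.7103617 , -0.44116304,  0.06236755]), 'wrist_torque': array([-0.00545488, -0.01225151,  0.03161181]), 'width': 0.09423813738109785}
```

View pics/scene0.png

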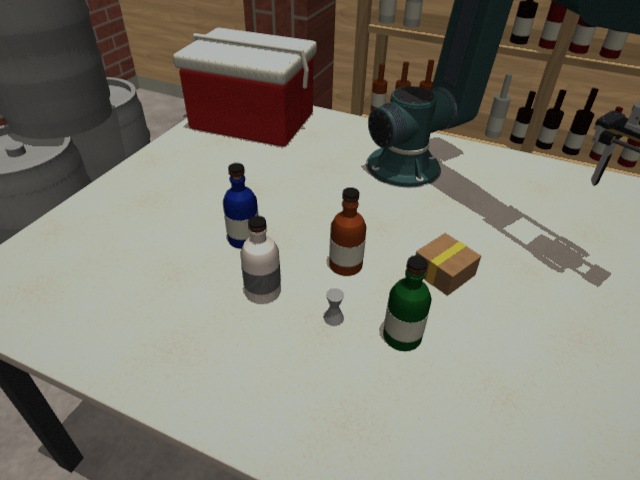

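View pics/top0.png

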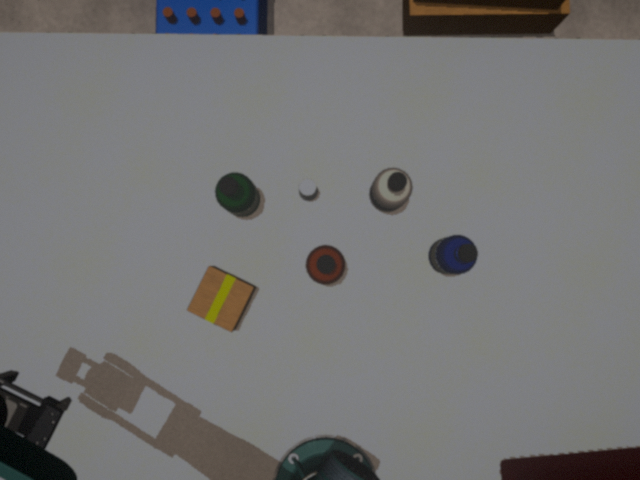

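The scene view shows the stoppers at about: blue (236,168), white (257,224), amber (350,195), green (416,263). In the top view they're at about: green (231,187), amber (326,265), white (398,182), blue (467,253). The jigger is at (308,190) and the box at (222,299). Next I'll locate the dark heads more precisely.

```bash
cat > m.py <<'E'
from h import *
def dark(s,c,R,thr):
    im=s['pixels'].astype(int); m=(im.max(2)<thr).astype(np.uint8)
    w=np.zeros_like(m); cv2.circle(w,c,R,1,-1); m&=w
    n,l,st,ce=cv2.connectedComponentsWithStats(m)
    i=1+np.argmax(st[1:,4]); return (l==i),st[i]
if __name__=='__main__':
    a=load('scene0');b=load('top0')
    for n,cs,ct in(('green',(416,263),(231,187)),('amber',(350,195),(326,265)),('white',(257,224),(398,182)),('blue',(236,168),(467,253))):
        for s,c,k in((b,ct,'top'),(a,cs,'sc')):
            cr=s['pixels'][c[1]-16:c[1]+17,c[0]-16:c[0]+17]
            cv2.imwrite(f'pics/c_{k}_{n}.png',cv2.resize(cr[:,:,::-1],None,fx=6,fy=6,interpolation=0))
    r=[]
    for k in('top','sc'):
        r.append(np.hstack([cv2.imread(f'pics/c_{k}_{n}.png') for n in('green','amber','white','blue')]))
    cv2.imwrite('pics/crops.png',np.clip(np.vstack(r).astype(float)*1.8,0,255).astype(np.uint8))
E
python3 m.py
```

```text
(no output)
```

View pics/crops.png

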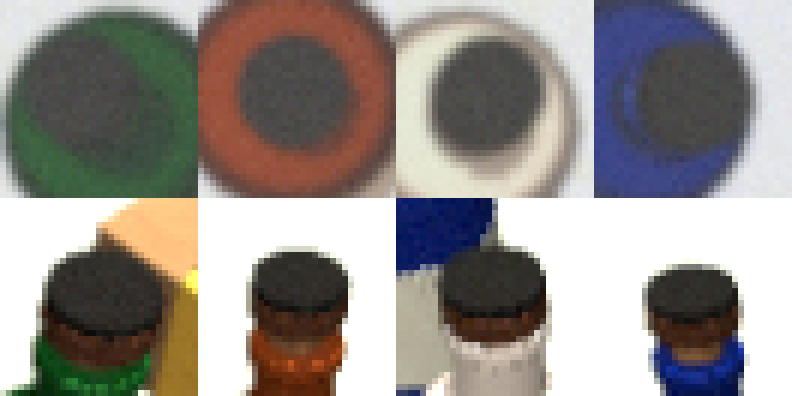

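The crops show each grey pad clearly in both views. The pad is close to colourless, so I'll mask it by low saturation and darkness, then triangulate.

```bash
cat > m2.py <<'E'
from h import *
T=dict(green=((416,263),(231,187)),amber=((350,195),(326,265)),white=((257,224),(398,182)),blue=((236,168),(467,253)))
def pad(s,c,R,mx):
    im=s['pixels'].astype(int); m=((im.max(2)<mx)&((im.max(2)-im.min(2))<16)).astype(np.uint8)
    w=np.zeros_like(m); cv2.circle(w,c,R,1,-1); m&=w
    m=cv2.morphologyEx(m,cv2.MORPH_OPEN,np.ones((3,3),np.uint8))
    n,l,st,ce=cv2.connectedComponentsWithStats(m); i=1+np.argmax(st[1:,4])
    co=max(cv2.findContours((l==i).astype(np.uint8),0,1)[0],key=len)
    return ce[i],st[i],cv2.fitEllipse(co)
def ray(s,u,v):
    p=cast(s,u,v,0);q=cast(s,u,v,.4);d=(q-p)/np.linalg.norm(q-p);return p,d
if __name__=='__main__':
    a=load('scene0');b=load('top0')
    for n,(cs,ct) in T.items():
        c1,s1,e1=pad(b,ct,16,85); c2,s2,e2=pad(a,cs,14,62)
        print(n,'top',np.round(c1,1),s1[2:],np.round(e1[0],1),np.round(e1[1],1),'scene',np.round(c2,1),s2[2:],np.round(e2[0],1),np.round(e2[1],1))
        p1,d1=ray(b,*c1);p2,d2=ray(a,*c2)
        t=np.linalg.lstsq(np.c_[d1,-d2],p2-p1,rcond=None)[0]
        x=p1+d1*t[0];y=p2+d2*t[1]
        print('   tri',np.round((x+y)/2,4),'gap',np.round(np.linalg.norm(x-y),4),'top@.195',np.round(cast(b,*c1,.195)[:2],4),'scene@.195',np.round(cast(a,*c2,.195)[:2],4))
    print('jigger',cast(b,308,190,.07),'box',[np.round(cast(b,u,v,.06)[:2],3) for u,v in((212,266),(255,288),(235,330),(188,308))])
E
python3 m2.py
```

```text
green top [230.3 187.4] [ 28  28 510] [230.  187.1] [21.  30.6] scene [417.  262.7] [ 19  14 225] [417.  262.7] [13.5 19.1]
   tri [0.5923 0.1767 0.1903] gap 0.0042 top@.195 [0.5922 0.174 ] scene@.195 [0.5967 0.1794]
amber top [325.6 263.8] [ 18  18 258] [325.6 263.8] [16.9 17.6] scene [350.6 192.8] [ 16  10 135] [350.5 192.7] [ 9.5 15.9]
   tri [0.4568 0.0032 0.1956] gap 0.0007 top@.195 [0.4569 0.0029] scene@.195 [0.4559 0.0033]
white top [396.8 181.9] [ 19  21 319] [396.8 181.9] [17.7 21. ] scene [256.3 221.7] [ 18  13 184] [256.3 221.6] [11.9 17.7]
   tri [ 0.6066 -0.1259  0.185 ] gap 0.002 top@.195 [ 0.6046 -0.1238] scene@.195 [ 0.6173 -0.12  ]
blue top [467.4 252.9] [ 20  19 316] [467.4 252.9] [18.4 20.1] scene [235.7 167.9] [ 15   9 115] [235.7 167.9] [ 8.4 14.9]
   tri [ 0.4782 -0.2504  0.1954] gap 0.0008 top@.195 [ 0.478  -0.2501] scene@.195 [ 0.4777 -0.2512]
jigger [0.60551952 0.03822437 0.07      ] box [array([0.453, 0.228]), array([0.41 , 0.142]), array([0.327, 0.181]), array([0.37 , 0.274])]
```

```bash
cat >> h.py <<'E'
from scipy.spatial.transform import Rotation as Ro
def to(p):
    o=robot.get_obs();R=Ro.from_euler('xyz',o['ee_rot']).as_matrix()
    print('t',o['time'],'tcp',np.round(o['tool_pos'],4),'F',np.round(o['wrist_force'],2),'w',round(o['width'],4),'delta tool cm',np.round(R.T@(np.array(p)-o['tool_pos'])*100,2),'rot',np.round(o['ee_rot'],4))
E
python3 - <<'E'
from h import *
a=load('scene0');b=load('top0')
for z in(.191,.195,.2): print(z,np.round(cast(b,228.2,185.2,z)[:2],4),np.round(cast(a,417,262.7,z)[:2],4))
g=cast(b,228.2,185.2,.197)
to([g[0],g[1],.24])
E
```

```text
0.191 [0.5966 0.1784] [0.5922 0.1789]
0.195 [0.5961 0.1778] [0.5966 0.1795]
0.2 [0.5954 0.1771] [0.602  0.1802]
t 0.1 tcp [0.2379 0.4954 0.2124] F [ 0.71 -0.44  0.06] w 0.0942 delta tool cm [-46.02 -13.16  -2.74] rot [-3.1396e+00 -2.0000e-04  2.6938e+00]
```

Call:
arm_command:
  plan: [0,0,-3,0,0,0,1,-3,-1,0,0,0,0,1,-5,-1.5,0,0,0,0,1,-5,-1.5,0,0,0,0,1,-5,-1.5,0,0,0,0,1,-5,-1.5,0,0,0,0,1,-5,-1.5,0,0,0,0,1,-3,-1,0,0,0,0,1]

```text
time: 1.1
tool_pos: [0.4777, 0.2739, 0.2426]
ee_rot: [-3.14, -0.001, 2.692]
wrist_force: [-0.4, 0.4, -0.8]
width: 0.0173
```

```bash
python3 - <<'E'
from h import *
to([.596,.178,.23])
E
```

```text
t 1.1 tcp [0.4777 0.2739 0.2426] F [-0.41  0.41 -0.79] w 0.0173 delta tool cm [-14.82  -3.49   1.25] rot [-3.1404e+00 -7.0000e-04  2.6916e+00]
```

Call:
arm_command:
  plan: [-5,-1,0,0,0,0,1,-5,-1,0,0,0,0,1,-3,-1,0,0,0,0,1,-1.8,-0.5,0,0,0,0,1,0,0,0,0,0,0,1,0,0,0,0,0,0,1]

```text
time: 1.85
tool_pos: [0.594, 0.1812, 0.2436]
ee_rot: [3.141, -0.001, 2.695]
wrist_force: [0.2, -0.3, 0.7]
width: 0.0003
```

```bash
python3 - <<'E'
from h import *
to([.596,.178,.22])
for n in('wrist','scene','top'): s=save(n,n+'1.png')
w=load('wrist1');print({k:w[k] for k in w if k!='pixels'})
E
```

```text
t 1.85 tcp [0.594  0.1812 0.2436] F [ 0.16 -0.27  0.67] w 0.0003 delta tool cm [-0.32 -0.21  2.36] rot [ 3.1412e+00 -6.0000e-04  2.6949e+00]
{'fov_y': 65.70646984690485, 'cx': 321.59482282945197, 'cy': 237.77487720310162, 'tool_from_camera': array([[-5.68269678e-04,  9.60860032e-01,  2.77033711e-01,
         8.12788614e-02],
       [ 9.99999420e-01,  7.99409416e-04, -7.21396713e-04,
         3.39033772e-04],
       [-9.14624625e-04,  2.77033140e-01, -9.60859929e-01,
        -1.70878662e-01],
       [ 0.00000000e+00,  0.00000000e+00,  0.00000000e+00,
         1.00000000e+00]])}
```

View pics/wrist1.png

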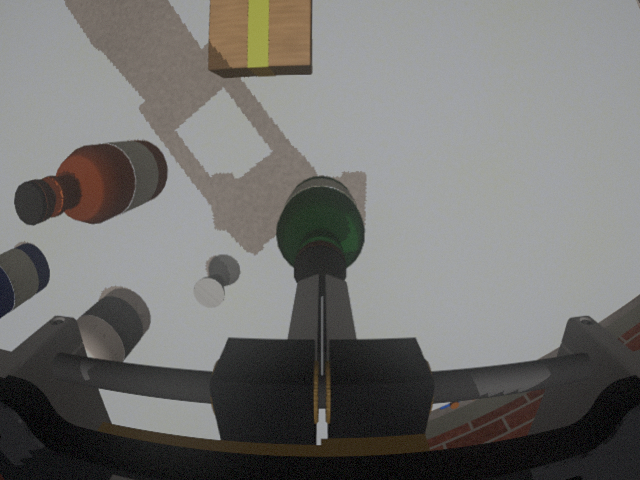

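View pics/scene1.png

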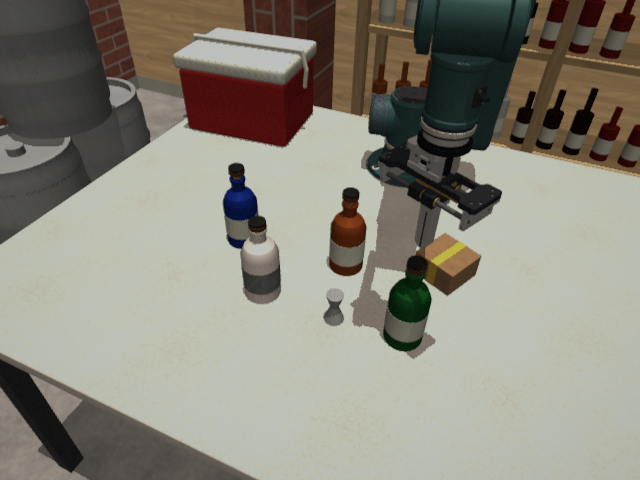

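The wrist view shows the closed fingers just above the green stopper: tip at about (322,278), stopper near (320,262), centred sideways. In the scene view the tip is at about (422,246). I'll check these against projections.

```bash
python3 - <<'E'
from h import *
s=load('scene1');o=robot.get_obs()
print(proj(s,[.594,.1812,.2356]),proj(s,[.596,.178,.195]),proj(s,[.596,.178,.2]))
w=load('wrist1');M=np.linalg.inv(w['tool_from_camera'])
R=Ro.from_euler('xyz',o['ee_rot']).as_matrix()
f=240/np.tan(np.radians(w['fov_y'])/2)
def pw(p,tool=False):
    t=np.array(p) if tool else R.T@(np.array(p)-o['tool_pos'])
    c=(M@np.r_[t,1])[:3]; v=np.array([c[0],-c[1],-c[2]]); th=np.arctan2(np.hypot(*v[:2]),v[2]); d=v[:2]/np.hypot(*v[:2])
    return w['cx']+f*th*d[0],w['cy']+f*th*d[1]
print('tip',pw([0,0,.008],True),[pw([x,0,.008],True) for x in(-.008,.008)])
print('pad',pw([.596,.178,.197]),'rim',[np.round(pw(np.array([.596,.178,.197])+.017*(R@np.array(d))),0) for d in([1,0,0],[0,1,0],[0,-1,0])])
E
python3 - <<'E'
import cv2
i=cv2.imread('pics/wrist1.png')[220:320,260:390];cv2.imwrite('pics/w1c.png',cv2.convertScaleAbs(cv2.resize(i,None,fx=6,fy=6),alpha=1.8))
E
```

```text
(np.float64(422.112672944915), np.float64(244.09317344672644)) (np.float64(416.239369473485), np.float64(262.23638329146337)) (np.float64(416.6758453169544), np.float64(260.0867042731249))
tip (np.float64(320.7283570969703), np.float64(291.9561443381881)) [(np.float64(320.75007249801854), np.float64(305.4987812830651)), (np.float64(320.70678579417523), np.float64(277.94990753433024))]
pad (np.float64(317.32469756747736), np.float64(271.0505163383886)) rim [array([317., 245.]), array([344., 271.]), array([290., 271.])]
```

View pics/w1c.png

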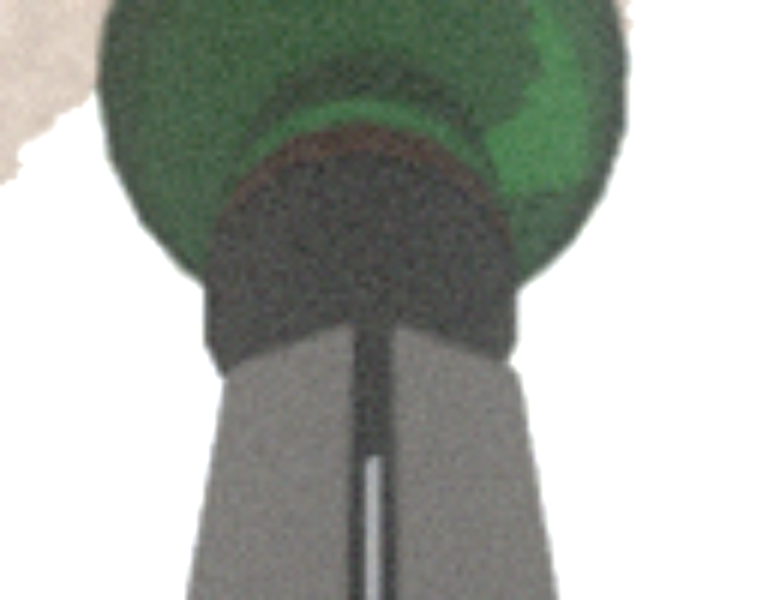

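The pad spans columns 294–346 with its far edge at row 245, which matches the prediction. I need about 3 mm along −x of the tool, then I can descend.

Call:
arm_command:
  plan: [-0.3,0,1,0,0,0,1,0,0,1.5,0,0,0,1,0,0,0.5,0,0,0,1,0,0,0,0,0,0,1,0,0,0,0,0,0,1]

```text
time: 2.62
tool_pos: [0.5976, 0.179, 0.2138]
ee_rot: [3.141, 0.0, 2.694]
wrist_force: [-0.4, -0.2, 0.2]
width: 0.0006
```

Call:
arm_command:
  plan: [0,0,0.2,0,0,0,1,0,0,0.2,0,0,0,1,0,0,0.2,0,0,0,1,0,0,0,0,0,0,1]

```text
time: 3.12
tool_pos: [0.5974, 0.179, 0.2073]
ee_rot: [-3.142, -0.0, 2.694]
wrist_force: [-0.3, -0.5, -0.5]
width: 0.0005
```

Call:
arm_command:
  plan: [0,0,0.2,0,0,0,1,0,0,0.2,0,0,0,1,0,0,0.2,0,0,0,1,0,0,0,0,0,0,1]

```text
time: 3.62
tool_pos: [0.5975, 0.179, 0.2015]
ee_rot: [3.141, 0.0, 2.694]
wrist_force: [0.2, -1.0, 2.8]
width: 0.0006
```

Call:
arm_command:
  plan: [0,0,0.1,0,0,0,1,0,0,0.1,0,0,0,1,0,0,0,0,0,0,1]

```text
time: 4.0
tool_pos: [0.5975, 0.179, 0.1994]
ee_rot: [3.141, 0.0, 2.694]
wrist_force: [-0.2, -0.5, 1.8]
width: 0.0002
```

Call:
arm_command:
  plan: [0,0,0.1,0,0,0,1,0,0,0.1,0,0,0,1,0,0,0,0,0,0,1]

```text
time: 4.38
tool_pos: [0.5975, 0.179, 0.1977]
ee_rot: [3.141, 0.0, 2.694]
wrist_force: [0.2, -0.0, 2.3]
width: 0.0005
```

Call:
arm_command:
  plan: [0,0,0.1,0,0,0,1,0,0,0,0,0,0,1]

```text
time: 4.62
tool_pos: [0.5975, 0.179, 0.197]
ee_rot: [3.141, 0.001, 2.694]
wrist_force: [-1.2, 1.3, 4.5]
width: 0.0005
```

Call:
arm_command:
  plan: [0,0,0.1,0,0,0,1,0,0,0,0,0,0,1]

```text
time: 4.88
tool_pos: [0.5975, 0.179, 0.1962]
ee_rot: [3.141, 0.001, 2.694]
wrist_force: [-0.8, -0.9, 6.4]
width: 0.0003
```

Call:
arm_command:
  plan: [0,0,0.1,0,0,0,1,0,0,0,0,0,0,1]

```text
time: 5.12
tool_pos: [0.5976, 0.179, 0.1957]
ee_rot: [3.141, 0.001, 2.694]
wrist_force: [-0.9, 0.4, 6.5]
width: 0.0006
```

Call:
arm_command:
  plan: [0,0,0.1,0,0,0,1,0,0,0,0,0,0,1]

```text
time: 5.38
tool_pos: [0.5976, 0.1791, 0.1951]
ee_rot: [3.14, 0.001, 2.694]
wrist_force: [-1.7, -0.5, 8.0]
width: 0.0003
```

Call:
arm_command:
  plan: [0,0,-0.5,0,0,0,1,0,0,-2,0,0,0,1,0,0,-2.5,0,0,0,1]

```text
time: 5.75
tool_pos: [0.5967, 0.1789, 0.2416]
ee_rot: [-3.139, -0.003, 2.694]
wrist_force: [0.6, 0.4, 0.5]
width: 0.0004
```

```bash
python3 - <<'E'
from h import *
to([.457,.003,.235])
E
```

```text
t 5.75 tcp [0.5967 0.1789 0.2416] F [0.56 0.44 0.52] w 0.0004 delta tool cm [  4.98 -21.9    0.73] rot [-3.1392 -0.0034  2.6938]
```

The green stopper met 8 N at its home height, so it's on its stop. Moving to amber.

Call:
arm_command:
  plan: [1,-3,0,0,0,0,1,1,-5,0,0,0,0,1,1,-5,0,0,0,0,1,1,-5,0,0,0,0,1,1,-4,0,0,0,0,1,0,0,0,0,0,0,1,0,0,0,0,0,0,1]

```text
time: 6.62
tool_pos: [0.4573, 0.0027, 0.2428]
ee_rot: [3.141, -0.001, 2.694]
wrist_force: [-0.4, 0.3, -0.3]
width: 0.0003
```

```bash
cat > wr.py <<'E'
import sys
from h import *
def run(p,fn):
    p=np.array(p);to([p[0],p[1],.22]);o=robot.get_obs();w=save('wrist',fn)
    M=np.linalg.inv(w['tool_from_camera']);R=Ro.from_euler('xyz',o['ee_rot']).as_matrix();f=240/np.tan(np.radians(w['fov_y'])/2)
    def pw(q):
        c=(M@np.r_[R.T@(q-o['tool_pos']),1])[:3];v=np.array([c[0],-c[1],-c[2]]);h=np.hypot(*v[:2]);th=np.arctan2(h,v[2])
        return np.round([w['cx']+f*th*v[0]/h-.0,w['cy']+f*th*v[1]/h],1)
    print('far,+y,-y rim',[pw(p+.017*(R@np.array(d))) for d in([1,0,0],[0,1,0],[0,-1,0])])
    cv2.imwrite('pics/z_'+fn,cv2.convertScaleAbs(cv2.resize(w['pixels'][220:320,260:390,::-1],None,fx=6,fy=6),alpha=1.8))
run([float(a) for a in sys.argv[1:4]],sys.argv[4])
E
python3 wr.py .457 .003 .197 wa.png
```

```text
t 6.625 tcp [0.4573 0.0027 0.2428] F [-0.4   0.31 -0.33] w 0.0003 delta tool cm [0.04 0.01 2.28] rot [ 3.1411e+00 -9.0000e-04  2.6937e+00]
far,+y,-y rim [array([321. , 240.1]), array([348.3, 266.2]), array([293.7, 266.3])]
```

View pics/z_wa.png

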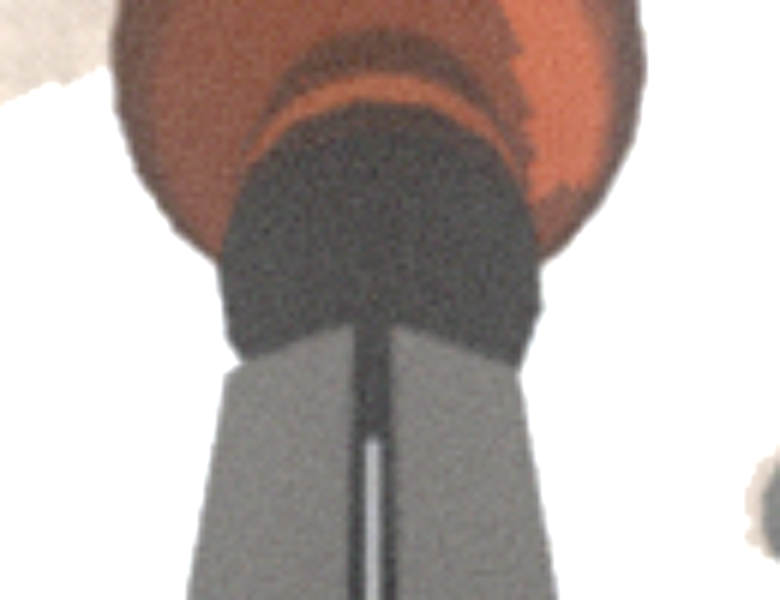

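The amber pad spans columns 296–350 with its far edge near row 237, so I'm centred to within 2 mm. Descending.

Call:
arm_command:
  plan: [0.1,0.1,1,0,0,0,1,0,0,1.5,0,0,0,1,0,0,0.4,0,0,0,1,0,0,0,0,0,0,1,0,0,0,0,0,0,1]

```text
time: 7.3
tool_pos: [0.4568, 0.0037, 0.2148]
ee_rot: [3.141, 0.001, 2.694]
wrist_force: [-0.1, 0.3, -0.3]
width: 0.0002
```

Call:
arm_command:
  plan: [0,0,0.2,0,0,0,1,0,0,0.2,0,0,0,1,0,0,0.2,0,0,0,1,0,0,0,0,0,0,1]

```text
time: 7.8
tool_pos: [0.4567, 0.0036, 0.2087]
ee_rot: [3.141, 0.0, 2.694]
wrist_force: [0.5, -0.1, 1.8]
width: 0.0005
```

Call:
arm_command:
  plan: [0,0,0.2,0,0,0,1,0,0,0.2,0,0,0,1,0,0,0.2,0,0,0,1,0,0,0,0,0,0,1]

```text
time: 8.3
tool_pos: [0.4567, 0.0036, 0.2023]
ee_rot: [3.142, 0.0, 2.694]
wrist_force: [-0.2, -0.4, 2.0]
width: 0.0005
```

Call:
arm_command:
  plan: [0,0,0.2,0,0,0,1,0,0,0.2,0,0,0,1,0,0,0,0,0,0,1]

```text
time: 8.68
tool_pos: [0.4567, 0.0036, 0.1983]
ee_rot: [3.142, 0.0, 2.694]
wrist_force: [0.2, -1.0, 1.3]
width: 0.001
```

Call:
arm_command:
  plan: [0,0,0.1,0,0,0,1,0,0,0.1,0,0,0,1,0,0,0,0,0,0,1]

```text
time: 9.05
tool_pos: [0.4567, 0.0036, 0.1969]
ee_rot: [3.141, 0.001, 2.694]
wrist_force: [-1.2, -0.8, 3.5]
width: 0.0004
```

Call:
arm_command:
  plan: [0,0,0.1,0,0,0,1,0,0,0.1,0,0,0,1,0,0,0,0,0,0,1]

```text
time: 9.43
tool_pos: [0.4568, 0.0037, 0.1955]
ee_rot: [3.141, 0.001, 2.694]
wrist_force: [-1.4, 0.3, 7.5]
width: 0.0004
```

Call:
arm_command:
  plan: [0,0,0.1,0,0,0,1,0,0,0,0,0,0,1]

```text
time: 9.68
tool_pos: [0.4569, 0.0036, 0.1949]
ee_rot: [3.141, 0.002, 2.694]
wrist_force: [-1.1, -0.2, 8.6]
width: 0.0008
```

Amber met 8.6 N, so it's home. I'll retract and take the straight line to blue. The white bottle at (0.606, −0.125) is well off that path.

Call:
arm_command:
  plan: [0,0,-0.5,0,0,0,1,0,0,-2,0,0,0,1,0,0,-2.5,0,0,0,1,0,0,0,0,0,0,1]

```text
time: 10.18
tool_pos: [0.4574, 0.0037, 0.2445]
ee_rot: [3.14, 0.003, 2.694]
wrist_force: [-0.2, -1.0, 0.4]
width: 0.0005
```

```bash
python3 - <<'E'
from h import *
to([.478,-.250,.235])
E
```

```text
t 10.175 tcp [0.4574 0.0037 0.2445] F [-0.18 -1.03  0.38] w 0.0005 delta tool cm [-12.83 -21.98   0.95] rot [3.1404e+00 2.5000e-03 2.6940e+00]
```

Call:
arm_command:
  plan: [-2,-3,0,0,0,0,1,-2.5,-4.5,0,0,0,0,1,-2.5,-4.5,0,0,0,0,1,-2.5,-4.5,0,0,0,0,1,-2,-3.5,0,0,0,0,1,-1.3,-2,0,0,0,0,1,0,0,0,0,0,0,1,0,0,0,0,0,0,1]

```text
time: 11.18
tool_pos: [0.4768, -0.2488, 0.2431]
ee_rot: [3.141, -0.001, 2.695]
wrist_force: [0.0, 0.7, -0.7]
width: 0.0006
```

```bash
python3 wr.py .478 -.2505 .197 wb.png
```

```text
t 11.175 tcp [ 0.4768 -0.2488  0.2431] F [ 0.02  0.72 -0.71] w 0.0006 delta tool cm [-0.18 -0.11  2.31] rot [ 3.1406e+00 -9.0000e-04  2.6950e+00]
far,+y,-y rim [array([319. , 243.4]), array([346.2, 269.4]), array([291.9, 269.4])]
```

View pics/z_wb.png

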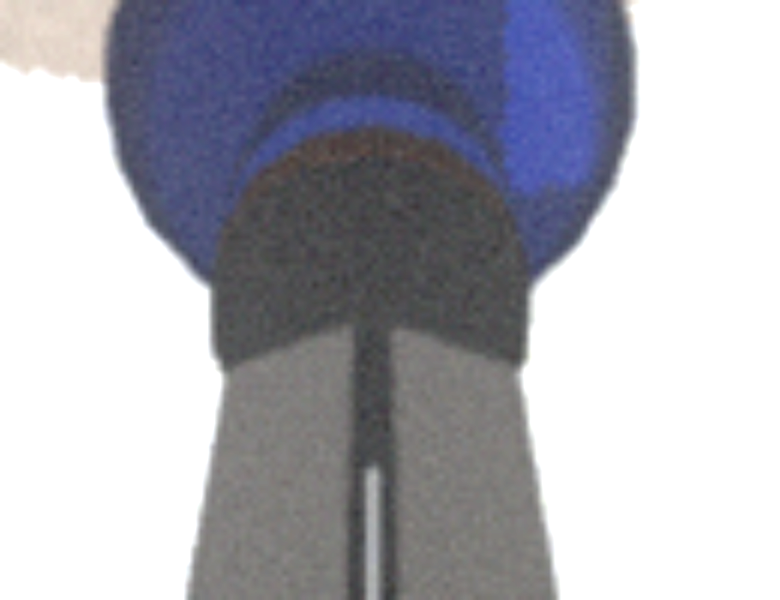

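The blue pad spans columns 295–348 with its far edge near row 246. It needs about 3 mm along −x. Descending.

Call:
arm_command:
  plan: [-0.3,0,1,0,0,0,1,0,0,1.5,0,0,0,1,0,0,0.4,0,0,0,1,0,0,0,0,0,0,1,0,0,0,0,0,0,1]

```text
time: 11.85
tool_pos: [0.4796, -0.2515, 0.2148]
ee_rot: [-3.142, 0.001, 2.694]
wrist_force: [0.2, 0.5, -0.1]
width: 0.0006
```

Call:
arm_command:
  plan: [0,0,0.2,0,0,0,1,0,0,0.2,0,0,0,1,0,0,0.2,0,0,0,1,0,0,0,0,0,0,1]

```text
time: 12.35
tool_pos: [0.4795, -0.2514, 0.2087]
ee_rot: [-3.142, 0.001, 2.694]
wrist_force: [0.1, 0.6, 1.4]
width: 0.0003
```

Call:
arm_command:
  plan: [0,0,0.2,0,0,0,1,0,0,0.2,0,0,0,1,0,0,0.2,0,0,0,1,0,0,0,0,0,0,1]

```text
time: 12.85
tool_pos: [0.4795, -0.2515, 0.2023]
ee_rot: [-3.142, 0.0, 2.694]
wrist_force: [0.1, -0.4, 2.3]
width: 0.0003
```

Call:
arm_command:
  plan: [0,0,0.2,0,0,0,1,0,0,0.2,0,0,0,1,0,0,0.1,0,0,0,1,0,0,0,0,0,0,1]

```text
time: 13.35
tool_pos: [0.4795, -0.2515, 0.1977]
ee_rot: [-3.142, 0.0, 2.694]
wrist_force: [0.0, -0.6, 3.4]
width: 0.0002
```

Call:
arm_command:
  plan: [0,0,0.1,0,0,0,1,0,0,0.1,0,0,0,1,0,0,0,0,0,0,1]

```text
time: 13.72
tool_pos: [0.4796, -0.2514, 0.1963]
ee_rot: [-3.142, 0.001, 2.694]
wrist_force: [-0.1, -0.0, 5.3]
width: 0.0008
```

Call:
arm_command:
  plan: [0,0,0.1,0,0,0,1,0,0,0,0,0,0,1]

```text
time: 13.98
tool_pos: [0.4795, -0.2515, 0.1957]
ee_rot: [-3.141, 0.001, 2.694]
wrist_force: [-1.4, -0.5, 7.3]
width: 0.0003
```

Call:
arm_command:
  plan: [0,0,0.1,0,0,0,1,0,0,0,0,0,0,1]

```text
time: 14.22
tool_pos: [0.4796, -0.2515, 0.1951]
ee_rot: [-3.141, 0.002, 2.694]
wrist_force: [-1.9, 0.3, 8.6]
width: 0.0002
```

Call:
arm_command:
  plan: [0,0,-0.5,0,0,0,1,0,0,-2,0,0,0,1,0,0,-4,0,0,0,1,0,0,-4,0,0,0,1,4,0,0,0,0,0,1,4,0,0,0,0,0,1,4,0,0,0,0,0,1,0,0,0,0,0,0,1]

```text
time: 15.22
tool_pos: [0.3698, -0.1984, 0.2984]
ee_rot: [3.141, 0.0, 2.694]
wrist_force: [-0.2, -0.3, 0.5]
width: 0.0003
```

```bash
python3 - <<'E'
from h import *
for n in('scene','top'): save(n,n+'9.png')
a=load('top0')['pixels'];b=load('top9')['pixels']
cv2.imwrite('pics/tops.png',np.hstack([a[140:340,170:490,::-1],b[140:340,170:490,::-1]]))
to([0,0,0])
a=load('scene0')['pixels'];b=load('scene9')['pixels']
k=[(416,263),(350,195),(257,224),(236,168)]
r=[np.hstack([cv2.resize(i[v-20:v+20,u-16:u+16,::-1],None,fx=6,fy=6,interpolation=0) for u,v in k]) for i in(a,b)]
cv2.imwrite('pics/cmp.png',cv2.convertScaleAbs(np.vstack(r),alpha=1.6))
E
```

```text
t 15.325 tcp [ 0.3714 -0.1993  0.2979] F [ 1.22  0.75 -0.06] w 0.0005 delta tool cm [42.1   1.88 29.8 ] rot [ 3.1412e+00 -2.0000e-04  2.6938e+00]
```

View pics/cmp.png

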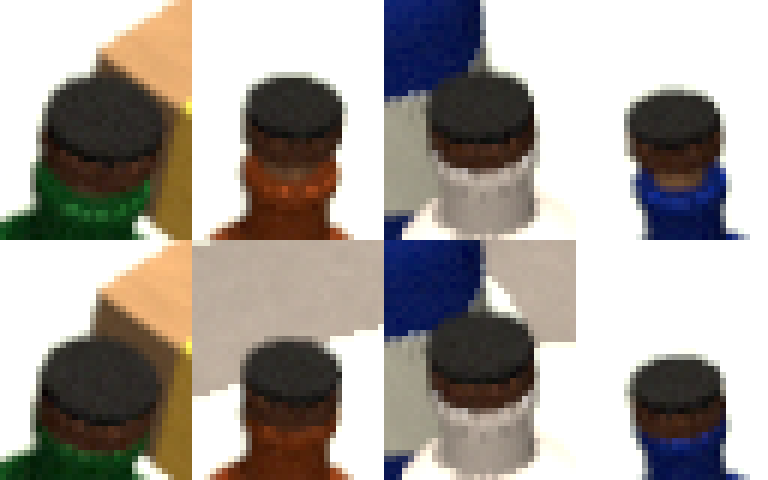

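View pics/scene9.png

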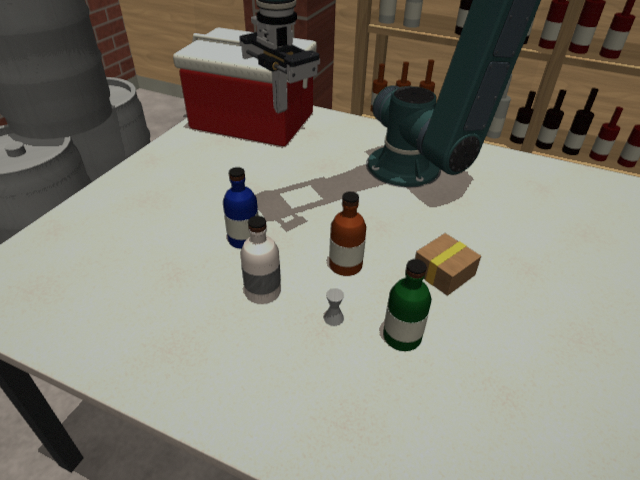

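View pics/tops.png

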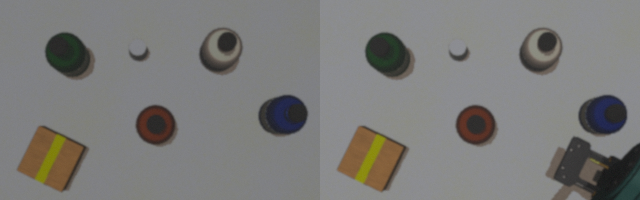

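The before/after crops show all three heads seated on the lip with no cork visible, matching the white bottle. No bottle, nor the jigger or box, has moved, and the arm is clear and still. Handing in.

Call:
arm_command:
  plan: [0,0,0,0,0,0,1,0,0,0,0,0,0,1]

```text
time: 15.58
tool_pos: [0.3718, -0.1997, 0.2979]
ee_rot: [3.141, -0.001, 2.694]
wrist_force: [0.6, 0.3, -1.1]
width: 0.0003
```

```bash
python3 -c "
from h import *
print(close_job())"
```

```text
the job is handed in; nothing more can be done
None
```

I pressed the green, amber and blue stoppers home in that order with the closed fingertips, and handed the job in after about 15.6 s of robot time; it reported no verdict.

- **Pressing:** each stopper slid at about 2–3 N, then met 8.0 N (green), 8.6 N (amber) and 8.6 N (blue). The fingertip stopped at about 187 mm, which fits a stopper at its 191 mm home height with the soft pad squeezed about 4 mm.
- **Last pictures:** all three stopper heads sit on the lip with no cork showing, like the white bottle's. By eye, the bottles, the jigger and the napkin box are where they started. The arm is held high, clear of everything.
- **A check that disagreed:** the automatic mask for the green stopper in the top view took in its shadow and left a 4 mm mismatch between views. I re-read that centre by eye, and the second view and the wrist camera agreed with it before I pressed.
- **Another small miss:** the two-view height for the white bottle's top came out 6 mm low (185 mm instead of 191 mm). I went by contact force for the pressing depth rather than camera height.

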